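Fill the ball canister and snap its clip cover on

ROBOT

A 6-joint arm with a two-finger parallel gripper is mounted at the origin on the work surface. World frame = base frame: x ahead of the robot, y to its left, z up, the work surface at z = 0. Lengths are in m, angles in rad, forces in N, time in s.
With the tool pointing down it reaches from about 0.4 to 0.825 m from the base axis. Payload 7 kg.
Tool frame: the origin (TCP) lies between the finger pads; the fingertips stand 22 mm ahead of it and the grasp point (between the pads) lies 3 mm ahead of it; z points along the fingers, y is the line along which they close (so a half turn about z gives the same grasp; the last joint's range is limited). The gripper opens to 85 mm and grips with 20 to 120 N. Pads are 22 mm wide; open, the fingers measure 114 mm over their backs; the gripper's body (76 mm by 85 mm) begins 54 mm behind the grasp point. The pads swing forward as they close: fully open they stand 13 mm farther back than shut.
Start: joints at [1.438, 0.359, 0.012, 0, -1.224, -0.288], TCP at [0.276, 0.616, 0.253] pointing down, gripper open.
Joint ranges: [-3.07, 3.07], [-1.43, 2.12], [-1.02, 1.25], [-3.03, 1.67], [-3.05, -0], [-3.03, 3.03]. Speed limits (rad/s): [2.39, 2.39, 3.01, 3.14, 3.14, 3.14].

INTERFACE

Orientations are given as a unit quaternion [x, y, z, w].
In Python, from workcell import ctrl gives the robot as it stands.
- The arm moves only by the tool move_arm, never from a script. Its argument "moves" is a list of rows, each a list of 3 entries, a list of its own where there are three numbers: the shift along the tool's x, y, z in units of 60 mm (1.0 is 60 mm), then the turn, a rotation vector about the tool's x, y, z in units of 8 degrees (1.0 is 8 degrees), then the opening in per cent of the stroke, from 0 (shut) to 100 (fully open). A call has 1 to 20 rows; each row shifts and turns the commanded pose from where the row before left it, along the tool's axes as they then stand; what a row does not reach is not made up. A row lasts 1/8 s, in which the tool goes at most 62.5 mm and 10.7 degrees, less where a joint would pass 70% of its speed; a pose out of reach is approached as far as the arm can. A call is refused whole if a number of a shift passes 1 or a number of a turn 1, either way. A call with a gripper value outside its range is refused whole. The fingers move at their own pace and stop on an object; "squeeze" is the grip in N (left out, the last holds). Time passes only in rows, so rows that do not move let the fingers close. It gives the time, the measured TCP pose, the force, the opening and the grip force at its end, in the units of the state.
- ctrl.observe(): the state, without advancing time (a new reading comes with each control period).
- ctrl.read_camera(name): name is "side" or "top"; returns a dict with "img" (400x640x3 uint8, red, green, blue), "depth" (400x640 float32, m along the optical axis (not along the pixel's ray), 0 where there is no reading), "camera_matrix" (3x3 intrinsics, pixels), "R" (3x3) and "t" (3): a world point X has camera coordinates R X + t. Camera axes: x right, y down, z forward; pixel columns grow to the right and rows downward; lengths in m; the calibration is good to about 2 mm. A picture is of the moment at which its call begins.
- ctrl.close_job(): hands the job in; it is judged then, once.
The state is a dict: "t": time; "joint_pos": joint angles; "joint_velocities": joint speeds; "tau": joint torques, N m; "ee_pos": TCP position; "ee_rot": TCP orientation; "contact_force": force on the tool from outside, world axes, zero at the start; "torque": the same for the moment, N m; "finger_gap": finger opening in m; "gripper_force": force on a finger pad.
Only numpy, scipy, OpenCV 4.12 (cv2) and the standard library are available. Lean on these libraries where they do the work, as an engineer would, in place of code of your own. Each camera call takes 0.05 s, during which the arm holds its last target. There are 200 camera calls.

TASK

Pick up the green cup, pour all five marked steel balls into the blue canister and stand the empty cup upright on the bench again. Then put the orange cover on the canister, press it down until it snaps in under the three spring catches, and keep pressing: finish while still holding it pushed firmly down on its seal, without letting go. Leave the V-blocks and the bored block where they are.

Things in the scene. Friction and masses are not known exactly. Their poses are not given: they have to be found in the camera images.
- cup: Green open straight-sided plastic cup, outer diameter 62 mm, height 70 mm, wall 4 mm, floor 5 mm thick, about 0.12 kg without the balls. Origin at the centre of its underside, z up. It stands on the bench and holds the five balls in one layer.
- cup_rim (a point): Centre of the cup's mouth, 70 mm above its underside.
- ball0_center (a point): Centre of a steel ball, 16 mm in diameter, 17 g; it rolls freely.
- ball1_center (a point): Centre of the second ball.
- ball2_center (a point): Centre of the third ball.
- ball3_center (a point): Centre of the fourth ball.
- ball4_center (a point): Centre of the fifth ball.
- canister: Blue open round canister fixed to the bench: outer diameter 104 mm, inner diameter 96 mm, height 54 mm, floor 6 mm thick. Origin on its axis at bench level, z up. Three red spring catches stand round the outside, 120 degrees apart, the first on its +x axis.
- canister_rim (a point): Centre of the canister's mouth, 54 mm above the bench. The catches reach up to 67 mm above the bench and out to 69 mm from the axis (76 mm pushed back); each carries a small white roller that stands over the rim, its inner side 53 mm from the axis, and gives way outward.
- cover: Orange round cover, about 0.25 kg, lying knob up on the bench; its yaw does not matter. Origin at the centre of the underside of its plug. Plug 89 mm in diameter, 8 mm deep, with a tapered lead-in; above it a bevelled flange 114 mm in diameter, 8 to 16 mm above the origin; on that an upright black knob 28 mm in diameter, 16 to 54 mm above the origin.
- cover_knob (a point): Centre of the knob's top, 54 mm above the cover's origin. On the way down the flange meets the rollers with the origin about 56 mm above the bench; passing them takes 8 to 13 N, and at about 51 mm the force drops suddenly. Snapped but not pressed, the origin rests at about 49 mm; pressed flush onto the rim, at 46 mm.
- vblock_a: Dark steel V-block 50 x 40 x 40 mm, loose, 0.5 kg; a bystander. Origin at the centre of its underside.
- vblock_b: Second V-block, the same; a bystander.
- bored_block: Brown block 45 x 40 x 60 mm with a blind bore, loose, 0.7 kg; a bystander. Origin at the centre of its underside.
- seal (a joint): Black sprung seal ring on the canister's rim, 5 mm tall, standing 4 mm proud of it. Value: how far it is squeezed down, in m, from 0 (free) to 0.004 (flush with the rim). A cover that is snapped on but not pressed squeezes it about 1 mm; pressing with about 7 N more gives 2 mm, about 15 N flush.
Mind the look-alikes: they are no part of the job. What is meant by the canister is not yellow, and is the smaller of those in its own colour.

How it is judged:
On the way, in this order (a step that is already met when the one before it is completed fails the run):
1. the cup is lifted and tipped over the canister (height (world z) of cup_rim above 0.06 m and angle between cup's own z axis and vertical above 0.9 rad and horizontal distance between cup_rim and canister_rim below 0.1 m and height (world z) of cup above 0.05 m), for 0.1 s.
2. all five balls are in the canister (horizontal distance between each of ball0_center, ball1_center, ball2_center, ball3_center, ball4_center and canister below 0.048 m and height (world z) of each of ball0_center, ball1_center, ball2_center, ball3_center, ball4_center below 0.05 m), for 0.2 s.
3. the empty cup stands upright on the bench and is let go (angle between cup's own z axis and vertical below 0.1 rad and height (world z) of cup between -0.004 and 0.006 m and contact force between the fingers and cup below 0.1 N), for 0.2 s.
4. the cover is snapped home and pressed (z of cover in the frame of canister below 0.0485 m and horizontal distance between cover and canister below 0.004 m and angle between cover's own z axis and vertical below 0.05 rad and value of joint seal above 0.0017 m and contact force between the fingers and cover above 2 N), for 0.2 s.
At the end, for the whole second after the job is handed in: Cover snapped on (origin within 2.5 mm of flush, 4 mm of centre, 0.05 rad of level), fingers still pushing it so that the seal is squeezed over 1.7 mm; all five balls inside; cup upright on the bench; bystanders upright within 20 mm of their starts (all of step 2 and all of step 4 and angle between cup's own z axis and vertical below 0.1 rad and height (world z) of cup between -0.004 and 0.006 m and linear speed of each of cup, cover below 0.02 m/s and distance of each of vblock_a, vblock_b, bored_block from where it was at the start of the episode below 0.02 m and angle between each of vblock_a, vblock_b, bored_block's own z axis and vertical below 0.2 rad); the arm keeps its last pose, push and grip.
It fails at once if a bystander is pushed away or tipped over (not (distance of each of vblock_a, vblock_b, bored_block from where it was at the start of the episode below 0.02 m and angle between each of vblock_a, vblock_b, bored_block's own z axis and vertical below 0.2 rad)).
It also fails if it takes over 58 s, if anything falls off the work surface, if the arm or the gripper's body presses on something with over 40 N, if the wrist force passes 120 N, or if a joint passes its speed limit or range.

## Working session

There is one attempt and no reset: what is moved stays moved. The work goes in short steps, Python scripts to look and compute and a tool call to move; the robot and the scene stay as the last step left them, time stands still between calls to the robot, and variables do not carry over. Pictures are saved under pics/ and viewed, at most 10 in all, crops included, and the job is handed in when it is done.

Besides the shell and the picture viewer there is one more tool, called by a JSON object that holds its "op" and its "data". move_arm: Moves the arm, as the interface text tells. Its arguments: {"type":"object","properties":{"moves":{"type":"array","items":{"type":"array"}},"squeeze":{"type":"number"}},"required":["moves"]}

```bash
mkdir -p pics; ls; cat > h.py <<'E'
import numpy as np, cv2, sys
sys.path.insert(0,'.')
from workcell import ctrl
def cam(n):
    c=ctrl.read_camera(n); d=c['depth']; K=c['camera_matrix']
    v,u=np.mgrid[:d.shape[0],:d.shape[1]]
    P=np.stack([(u-K[0,2])/K[0,0]*d,(v-K[1,2])/K[1,1]*d,d],-1)
    c['X']=(P-c['t'])@np.array(c['R']); c['X'][d==0]=np.nan
    return c
def save(c,n,crop=None,s=1):
    i=c['img']
    if crop: i=i[crop[1]:crop[3],crop[0]:crop[2]]
    cv2.imwrite('pics/'+n,cv2.resize(i[:,:,::-1],None,fx=s,fy=s,interpolation=cv2.INTER_NEAREST if s>1 else 1))
E
python3 - <<'E'
from h import *
for n in('top','side'):
    c=cam(n); save(c,n+'0.png'); print(n,-c['R'].T@c['t'],c['R'][2])
print(ctrl.observe())
E
```

```text
pics
top [0.37216182 0.01134487 1.2579763 ] [ 0.14063514  0.02561701 -0.98973003]
side [0.45983575 0.56448302 0.73179465] [ 0.08742436 -0.63006064 -0.77160908]
{'t': 0.1, 'joint_pos': array([ 1.43810582e+00,  3.59312789e-01,  1.11577172e-02, -2.97089752e-04,
       -1.22409818e+00, -2.88100521e-01]), 'joint_velocities': array([-4.20283508e-04, -2.57140088e-03,  2.58832521e-03,  9.94449336e-05,
       -9.06970143e-04, -5.30253978e-04]), 'tau': array([-2.73397360e-03, -5.84764874e+01,  2.94110191e+01,  6.95464522e+00,
       -3.10944139e-03,  9.30020008e-07]), 'ee_pos': array([0.2755887 , 0.61574761, 0.25246416]), 'ee_rot': array([ 9.77937557e-01, -2.08896110e-01, -8.27000677e-05,  7.37104627e-04]), 'contact_force': array([0.64020722, 0.46149561, 0.52699489]), 'torque': array([-0.00428045, -0.04984838, -0.0532344 ]), 'gripper_force': 0.0, 'finger_gap': 0.0851515492223015}
```

View pics/top0.png

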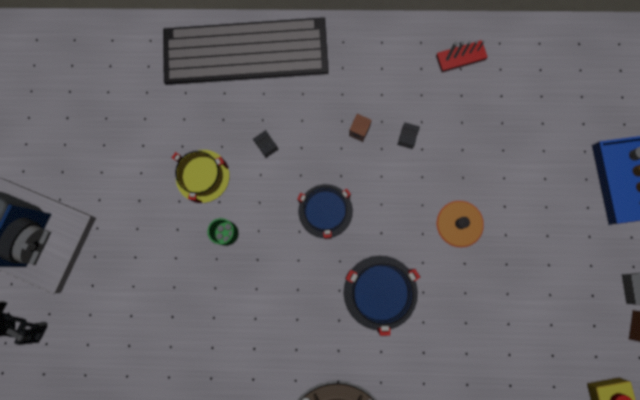

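View pics/side0.png

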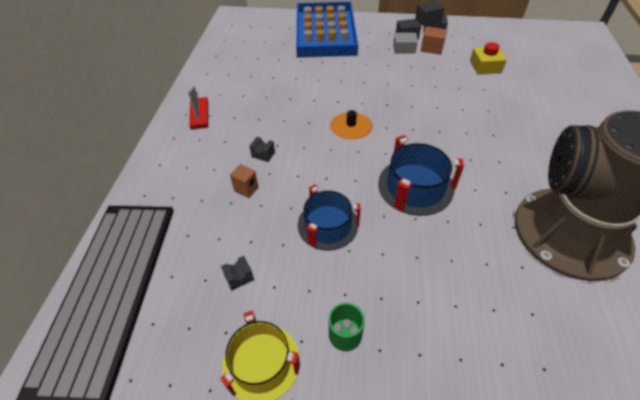

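Canister candidates in the top view are yellow (200,175), small blue (326,210) and large blue (381,293). The small blue one fits: it isn't yellow and is the smaller of the two blues. The only cup is green at (222,232), with the balls visible inside. The only cover is orange at (460,224), and the bystanders are around (265,143), (360,127) and (409,135).

```bash
python3 - <<'E'
from h import *
from scipy.optimize import least_squares
def circ(p):
    m=np.median(p,0)
    r=least_squares(lambda q:np.hypot(p[:,0]-q[0],p[:,1]-q[1])-q[2],[*m[:2],.05],loss='soft_l1',f_scale=.002)
    return r.x.round(4)
T=cam('top');S=cam('side')
save(T,'crop.png',(160,90,520,340),2.2)
boxes={'top':dict(cup=(200,210,245,255),can=(295,180,358,242),cov=(430,195,490,252),big=(340,250,425,340),va=(248,125,282,162),bb=(343,108,377,146),vb=(393,115,425,152)),
'side':dict(cup=(320,295,372,355),can=(295,180,365,248),cov=(325,105,378,140),va=(215,250,258,292),bb=(225,160,262,200),vb=(245,133,280,163))}
for n,c in(('top',T),('side',S)):
    hsv=cv2.cvtColor(c['img'],cv2.COLOR_RGB2HSV)
    for k,b in boxes[n].items():
        X=c['X'][b[1]:b[3],b[0]:b[2]].reshape(-1,3); H=hsv[b[1]:b[3],b[0]:b[2]].reshape(-1,3)
        ok=np.isfinite(X[:,0])&(X[:,2]>.006); X=X[ok];H=H[ok]
        print(n,k,len(X),'z pct',np.percentile(X[:,2],[5,50,90,99]).round(3),'mean',X.mean(0).round(3),'min',X.min(0).round(3),'max',X.max(0).round(3))
        rng={'cup':(.062,.076),'can':(.045,.06),'big':(.04,.11),'cov':(.004,.022)}.get(k)
        if rng:
            s=(X[:,2]>rng[0])&(X[:,2]<rng[1])
            if k in('can','big'): s&=~(((H[:,0]<12)|(H[:,0]>168))&(H[:,1]>120))
            if k=='cov': s&=(H[:,1]>120)
            print('   circ',circ(X[s]),s.sum(),'bbox centre',((X[s].min(0)+X[s].max(0))/2).round(4),np.ptp(X[s],0).round(3))
        if k=='cov':
            s=X[:,2]>.045; print('   knob',X[s].mean(0),s.sum(),np.ptp(X[s],0))
        if k=='cup':
            s=(X[:,2]<.04)&(H[:,1]<130); print('   balls',X[s].mean(0),s.sum())
E
```

```text
top cup 685 z pct [0.007 0.026 0.072 0.076] mean [0.464 0.28  0.036] min [0.411 0.233 0.006] max [0.519 0.342 0.079]
   circ [0.4638 0.277  0.0288] 169 bbox centre [0.4638 0.2779 0.069 ] [0.059 0.062 0.014]
   balls [0.46310644 0.2789399  0.01579425] 315
top can 1868 z pct [0.006 0.01  0.061 0.07 ] mean [0.522 0.036 0.022] min [ 0.447 -0.042  0.006] max [0.598 0.112 0.073]
   circ [0.522  0.0362 0.0494] 197 bbox centre [0.523  0.0324 0.0526] [0.102 0.11  0.015]
top cov 1833 z pct [0.011 0.018 0.023 0.058] mean [ 0.495 -0.288  0.02 ] min [ 0.427 -0.362  0.006] max [ 0.566 -0.218  0.062]
   circ [ 0.4949 -0.2888  0.0406] 1427 bbox centre [ 0.4944 -0.2879  0.016 ] [0.109 0.109 0.012]
   knob [ 0.49510662 -0.28728672  0.05525238] 119 [0.02649846 0.02598523 0.01512121]
top big 4238 z pct [0.006 0.01  0.079 0.091] mean [ 0.327 -0.099  0.025] min [ 0.218 -0.203  0.006] max [ 0.429 -0.002  0.096]
   circ [ 0.3289 -0.0973  0.0663] 825 bbox centre [ 0.3172 -0.0977  0.0679] [0.157 0.166 0.056]
top va 435 z pct [0.007 0.035 0.044 0.046] mean [0.683 0.185 0.032] min [0.642 0.15  0.006] max [0.736
[... 708 characters left out ...]
525] [0.12  0.119 0.015]
side cov 952 z pct [0.014 0.017 0.039 0.055] mean [ 0.491 -0.278  0.021] min [ 0.435 -0.342  0.009] max [ 0.548 -0.231  0.057]
   circ [ 0.4915 -0.2876  0.0405] 726 bbox centre [ 0.4913 -0.2837  0.017 ] [0.107 0.104 0.01 ]
   knob [ 0.4910874  -0.28439368  0.05238514] 80 [0.02462944 0.02784947 0.01211563]
side va 670 z pct [0.011 0.033 0.041 0.043] mean [0.677 0.191 0.031] min [0.649 0.156 0.006] max [0.711 0.217 0.044]
side bb 663 z pct [0.011 0.05  0.061 0.062] mean [ 0.718 -0.036  0.044] min [ 0.693 -0.068  0.006] max [ 0.749 -0.015  0.064]
side vb 445 z pct [0.008 0.03  0.041 0.042] mean [ 0.704 -0.157  0.029] min [ 0.677 -0.189  0.006] max [ 0.735 -0.138  0.043]
```

View pics/crop.png

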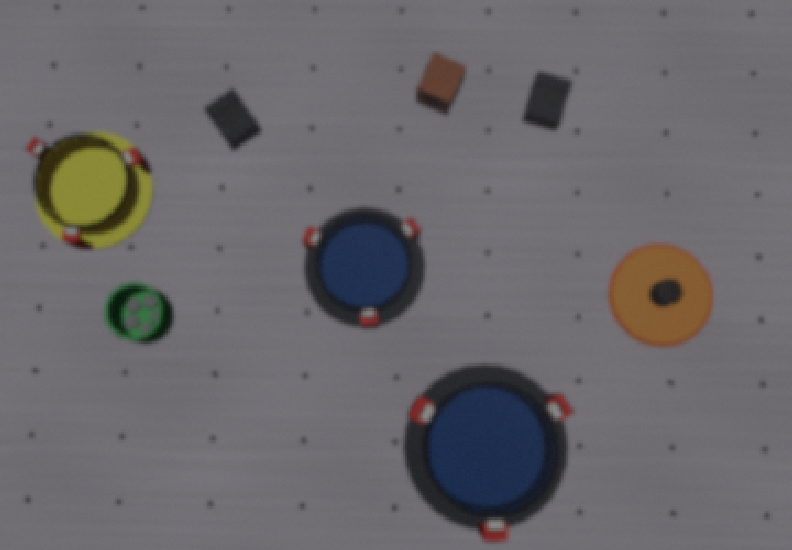

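The crop confirms it: the small blue canister at crop (365,265) is the one, since its rim fits 104 mm OD. Next I move above the cup and tilt the tool 45°, so the cup can later be tipped with its mouth facing away from the palm.

{"op": "move_arm", "data": {"moves": [[[0.73,0.55,0],[0,0,0],100],[[0.73,0.55,0],[0,0,0],100],[[0.73,0.55,0],[0,0,0],100],[[0.73,0.55,0],[0,0,0],100],[[0.73,0.55,0],[0,0,0],100],[[0.73,0.55,0],[0,0,0],100],[[0.73,0.55,0],[0,0,0],100],[[0,0,0],[0,0,-0.985],100],[[0,0,0],[0,0,-0.985],100],[[0,0,0],[0,0,-0.985],100],[[0,0,0],[0,0,-0.985],100],[[0,0,0],[0,0,-0.985],100],[[0,0,0],[0,0,-0.985],100],[[0,0,0],[0,0,-0.985],100],[[-0.5,0,0],[0,0.94,0],100],[[0,0,0],[0,0.94,0],100],[[0,0,0],[0,0.94,0],100],[[0,0,0],[0,0.94,0],100],[[0,0,0],[0,0.94,0],100],[[0,0,0],[0,0.94,0],100]]}}

```text
t: 2.7
ee_pos: [0.4614, 0.2665, 0.3112]
ee_rot: [0.902, 0.256, 0.331, -0.105]
contact_force: [0.5, -1.2, -0.7]
finger_gap: 0.0854
gripper_force: 0.0
```

```bash
cat >> h.py <<'E'
from scipy.spatial.transform import Rotation as Ro
def frame(yaw,pitch,roll=0):
    "tool down with x at world yaw (deg), then pitched about tool y, rolled about tool z"
    return Ro.from_euler('z',yaw,degrees=True)*Ro.from_euler('x',180,degrees=True)*Ro.from_euler('y',pitch,degrees=True)*Ro.from_euler('z',roll,degrees=True)
def delta(p,R=None):
    "shift (units) and turn (units), both in present tool axes; turn to be made after the shift"
    o=ctrl.observe(); q=Ro.from_quat(o['ee_rot'])
    print('t',round(o['t'],2),'tcp',o['ee_pos'].round(4),'F',o['contact_force'].round(1),'gap',round(o['finger_gap'],4),'q',o['joint_pos'].round(3))
    print('shift',(q.inv().apply(np.array(p)-o['ee_pos'])/.06).round(3), 'turn',((q.inv()*R).as_rotvec(True)/8).round(3) if R else '')
E
python3 - <<'E'
from h import *
a=np.radians(31.04); r=np.array([np.cos(a),np.sin(a),0])
R=frame(31.04,45); z=R.apply([0,0,1]); print(z)
g=np.array([.462,.278,.043])
delta(g-.003*z-.1*z,R); delta(g-.003*z,R)
E
```

```text
[ 0.60585441  0.36460997 -0.70710678]
t 2.7 tcp [0.4614 0.2665 0.3112] F [ 0.5 -1.2 -0.7] gap 0.0854 q [ 0.87  -0.275 -1.015  0.921 -0.233  0.413]
shift [-2.958 -0.116  1.758] turn [-0.192  0.554  0.   ]
t 2.7 tcp [0.4614 0.2665 0.3112] F [ 0.5 -1.2 -0.7] gap 0.0854 q [ 0.87  -0.275 -1.015  0.921 -0.233  0.413]
shift [-2.829 -0.071  3.419] turn [-0.192  0.554  0.   ]
```

```bash
python3 - <<'E'
from h import *
T=cam('top')
X=T['X'][140:208,168:235].reshape(-1,3); X=X[np.isfinite(X[:,0])]
X=X[X[:,2]>.03]; print('yellow',X.mean(0).round(3),X.min(0).round(3),X.max(0).round(3))
c=np.array([.464,.2785]);d=np.hypot(*(X[:,:2]-c).T); d2=d[d>.045]; i=np.argmin(np.where(d>.045,d,9)); print(d2.min(),X[i], 'az',np.degrees(np.arctan2(X.mean(0)[1]-c[1],X.mean(0)[0]-c[0])))
for y in(-59,-75,-90):
    R=frame(y,0); delta([.462,.278,.3],R)
    z=frame(y,45).apply([0,0,1]);print(y,z, np.array([.462,.278,.043])-.003*z)
E
```

```text
yellow [0.598 0.336 0.073] [0.484 0.191 0.03 ] [0.657 0.402 0.355]
0.053675440187921766 [0.49301186 0.23334067 0.32132651] az 23.225076035661314
t 2.75 tcp [0.4621 0.2658 0.3135] F [-0.  -1.1  2.4] gap 0.0857 q [ 0.866 -0.278 -1.014  0.922 -0.231  0.414]
shift [-0.069 -0.169  0.242] turn [-4.146 -3.851 10.802]
-59 [ 0.36418692 -0.60610881 -0.70710678] [0.46090744 0.27981833 0.04512132]
t 2.75 tcp [0.4621 0.2658 0.3135] F [-0.  -1.1  2.4] gap 0.0857 q [ 0.866 -0.278 -1.014  0.922 -0.231  0.414]
shift [-0.069 -0.169  0.242] turn [-4.833 -3.371 12.687]
-75 [ 0.1830127  -0.6830127  -0.70710678] [0.46145096 0.28004904 0.04512132]
t 2.75 tcp [0.4621 0.2658 0.3135] F [-0.  -1.1  2.4] gap 0.0857 q [ 0.866 -0.278 -1.014  0.922 -0.231  0.414]
shift [-0.069 -0.169  0.242] turn [-5.471 -2.835 14.443]
-90 [ 0.         -0.70710678 -0.70710678] [0.462      0.28012132 0.04512132]
```

{"op": "move_arm", "data": {"moves": [[[0,0,0],[0,-0.9,0],100],[[0,0,0],[0,-0.9,0],100],[[0,0,0],[0,-0.9,0],100],[[0,0,0],[0,-0.9,0],100],[[0,0,0],[0,-0.9,0],100],[[0,0,0],[0,-0.6,0.9],100],[[0,0,0],[0,0,0.95],90],[[0,0,0],[0,0,0.95],90],[[0,0,0],[0,0,0.95],90],[[0,0,0],[0,0,0.95],90],[[0,0,0],[0,0,0.95],90],[[0,0,0],[0,0,0.95],90],[[0,0,0],[0,0,0.95],90],[[0,0,0],[0,0,0.95],90],[[0,0,0],[0,0,0.95],90],[[0,0,0],[0,0,0.95],90],[[0,0,0],[0,0,0.95],90],[[0,0,0],[0,0,0.95],90],[[0,0,0],[0,0,0.95],90],[[0,0,0],[0,0,0],90]]}}

```text
t: 5.25
ee_pos: [0.4715, 0.2596, 0.3134]
ee_rot: [0.794, -0.608, 0.003, -0.026]
contact_force: [-0.9, -0.1, 0.5]
finger_gap: 0.0765
gripper_force: 0.0
```

```bash
python3 - <<'E'
from h import *
R=frame(-75,0); z=frame(-75,45).apply([0,0,1])
delta([.462,.278,.043]-.103*z+[0,0,.06],R)
delta([.462,.278,.043]-.003*z,frame(-75,45))
E
```

```text
t 5.25 tcp [0.4715 0.2596 0.3134] F [-0.9 -0.1  0.5] gap 0.0765 q [ 0.871  0.067 -0.23   0.005 -1.222 -0.608]
shift [-1.49   0.175  2.328] turn [-0.324  0.188  0.014]
t 5.25 tcp [0.4715 0.2596 0.3134] F [-0.9 -0.1  0.5] gap 0.0765 q [ 0.871  0.067 -0.23   0.005 -1.222 -0.608]
shift [-0.255  0.275  4.472] turn [-0.313  5.812 -0.115]
```

{"op": "move_arm", "data": {"moves": [[[-0.5,0.06,0.65],[0,0,0],90],[[-0.5,0.06,0.65],[0,0,0],90],[[-0.5,0.06,0.65],[0,0,0],90],[[0,0,0],[-0.05,0.97,-0.02],90],[[0,0,0],[-0.05,0.97,-0.02],90],[[0,0,0],[-0.05,0.97,-0.02],90],[[0,0,0],[-0.05,0.97,-0.02],90],[[0,0,0],[-0.05,0.97,-0.02],90],[[0,0,0],[-0.05,0.97,-0.02],90],[[0,0,0],[0,0,0],90]]}}

```text
t: 6.5
ee_pos: [0.4417, 0.3486, 0.1963]
ee_rot: [0.734, -0.56, 0.305, 0.235]
contact_force: [-0.4, -0.1, -0.8]
finger_gap: 0.0769
gripper_force: 0.0
```

```bash
python3 - <<'E'
from h import *
z=frame(-75,45).apply([0,0,1])
delta([.462,.278,.043]-.103*z,frame(-75,45))
delta([.462,.278,.043]-.003*z,frame(-75,45))
c=cam('side'); save(c,'s1.png',(240,100,480,400),2)
E
```

```text
t 6.5 tcp [0.4417 0.3486 0.1963] F [-0.4 -0.1 -0.8] gap 0.0769 q [ 1.258  0.52  -0.273  0.399 -1.489 -1.173]
shift [-0.946 -0.027  0.95 ] turn [-0.004 -0.043  0.036]
t 6.5 tcp [0.4417 0.3486 0.1963] F [-0.4 -0.1 -0.8] gap 0.0769 q [ 1.258  0.52  -0.273  0.399 -1.489 -1.173]
shift [-0.956 -0.026  2.617] turn [-0.004 -0.043  0.036]
```

View pics/s1.png

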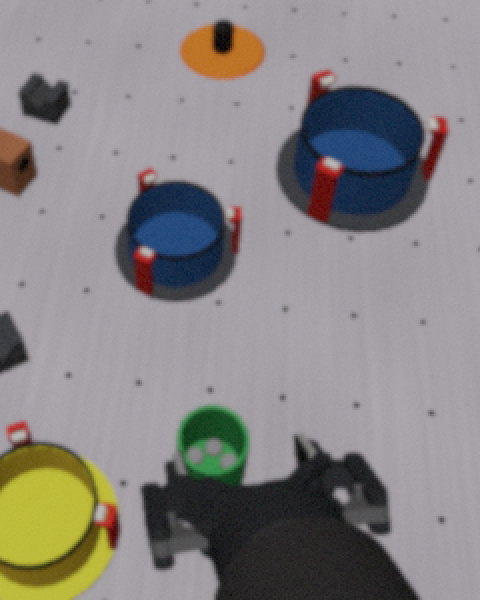

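The view shows the open fingers behind the cup, at about (160,500) and (370,480), with the cup at (213,445) and its balls inside. I go in now.

{"op": "move_arm", "data": {"moves": [[[-0.48,-0.01,0],[0,0,0.03],90],[[-0.47,-0.01,0.2],[0,0,0],90],[[0,0,0.5],[0,0,0],90],[[0,0,0.5],[0,0,0],90],[[0,0,0.5],[0,0,0],90],[[0,0,0.3],[0,0,0],90],[[0,0,0.3],[0,0,0],90],[[0,0,0.25],[0,0,0],90],[[0,0,0],[0,0,0],90]]}}

```text
t: 7.68
ee_pos: [0.4615, 0.2818, 0.0499]
ee_rot: [0.731, -0.564, 0.305, 0.232]
contact_force: [0.7, -0.0, 0.3]
finger_gap: 0.0771
gripper_force: 0.0
```

```bash
python3 - <<'E'
from h import *
z=frame(-75,45).apply([0,0,1])
delta([.462,.278,.043]-.003*z,frame(-75,45))
c=cam('side'); save(c,'s2.png',(260,250,420,400),4)
E
```

```text
t 7.67 tcp [0.4615 0.2818 0.0499] F [ 0.7 -0.   0.3] gap 0.0771 q [ 1.182  0.639 -0.503  0.49  -1.151 -1.297]
shift [-0.037  0.009  0.077] turn [-0.005 -0.014 -0.038]
```

View pics/s2.png

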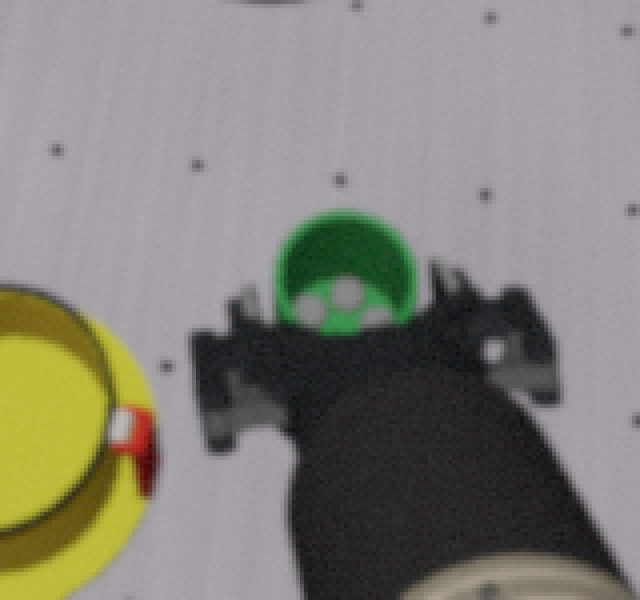

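The fingers straddle the cup evenly, with about 25 px on each side. I'll nudge forward, close, then lift.

{"op": "move_arm", "data": {"moves": [[[-0.03,0,0.05],[0,0,0],90],[[0,0,0],[0,0,0],50],[[0,0,0],[0,0,0],50],[[0,0,0],[0,0,0],50],[[0,0,0],[0,0,0],50],[[0,0,0],[0,0,0],50]], "squeeze": 35}}

```text
t: 8.48
ee_pos: [0.4619, 0.2825, 0.0472]
ee_rot: [0.732, -0.564, 0.305, 0.231]
contact_force: [-1.0, 3.6, 4.3]
finger_gap: 0.06
gripper_force: 38.6
```

{"op": "move_arm", "data": {"moves": [[[0.25,0,-0.25],[0,0,0],50],[[0.5,0,-0.5],[0,0,0],50],[[0.6,0,-0.6],[0,0,0],50],[[0.6,0,-0.6],[0,0,0],50],[[0.3,0,-0.3],[0,0,0],50],[[0,0,0],[0,0,0],50]]}}

```text
t: 9.22
ee_pos: [0.4608, 0.282, 0.2401]
ee_rot: [0.732, -0.565, 0.304, 0.23]
contact_force: [-0.1, -1.0, -2.9]
finger_gap: 0.0597
gripper_force: 38.6
```

```bash
cat >> h.py <<'E'
R0=Ro.from_quat([0.732,-0.564,0.305,0.231]); P0=np.array([.4619,.2825,.0472])
rim_t=R0.inv().apply(np.array([.462,.279,.07])-P0); base_t=R0.inv().apply(np.array([.462,.279,0])-P0)
d=np.array([np.cos(np.radians(-75)),np.sin(np.radians(-75)),0])
E
python3 - <<'E'
from h import *
can=np.array([.520,.037,0])
for tilt,back,zr in((0,.13,.14),(60,.05,.125),(105,.025,.118)):
    R=frame(-75,45-tilt); rim=can-back*d+[0,0,zr]
    p=rim-R.apply(rim_t); print(tilt,'tcp',p.round(4),'base',(p+R.apply(base_t)).round(3),'fingertip z',(p+R.apply([0,0,.022]))[2].round(3), 'fing corner',(p+R.apply([-.011,0,.022])).round(3), 'ux',rim_t.round(3))
    delta(p,R)
E
```

```text
0 tcp [0.4861 0.166  0.1172] base [0.486 0.162 0.07 ] fingertip z 0.102 fing corner [0.488 0.159 0.094] ux [ 0.019  0.001 -0.014]
t 9.22 tcp [0.4608 0.282  0.2401] F [-0.1 -1.  -2.9] gap 0.0597 q [ 1.19   0.409 -0.355  0.441 -1.486 -1.129]
shift [-0.042  0.102  2.846] turn [-0.022  0.021 -0.054]
60 tcp [0.5022 0.1062 0.1165] base [0.491 0.144 0.09 ] fingertip z 0.095 fing corner [0.498 0.122 0.098] ux [ 0.019  0.001 -0.014]
t 9.22 tcp [0.4608 0.282  0.2401] F [-0.1 -1.  -2.9] gap 0.0597 q [ 1.19   0.409 -0.355  0.441 -1.486 -1.129]
shift [0.683 0.098 3.582] turn [-0.048 -7.479 -0.038]
105 tcp [0.5087 0.0817 0.1272] base [0.496 0.126 0.136] fingertip z 0.116 fing corner [0.502 0.105 0.126] ux [ 0.019  0.001 -0.014]
t 9.22 tcp [0.4608 0.282  0.2401] F [-0.1 -1.  -2.9] gap 0.0597 q [ 1.19   0.409 -0.355  0.441 -1.486 -1.129]
shift [1.107 0.096 3.753] turn [ -0.065 -13.104  -0.018]
```

{"op": "move_arm", "data": {"moves": [[[0,0,0],[0,-0.94,0],50],[[0,0,0],[0,-0.94,0],50],[[0,0,0],[0,-0.94,0],50],[[0,0,0],[0,-0.94,0],50],[[0,0,0],[0,-0.94,0],50],[[0,0,0],[0,-0.94,0],50],[[0,0,0],[0,-0.94,0],50],[[0,0,0],[0,-0.94,0],50],[[0,0,0],[0,0,0],50]]}}

```text
t: 10.35
ee_pos: [0.4607, 0.2798, 0.2369]
ee_rot: [0.785, -0.606, -0.103, -0.081]
contact_force: [0.0, -0.4, -2.1]
finger_gap: 0.06
gripper_force: 38.5
```

```bash
python3 - <<'E'
from h import *
can=np.array([.520,.037,0])
for tilt,back,zr in((60,.04,.125),(105,.025,.118)):
    R=frame(-75,45-tilt); rim=can-back*d+[0,0,zr]
    delta(rim-R.apply(rim_t),R)
E
```

```text
t 10.35 tcp [0.4607 0.2798 0.2369] F [ 0.  -0.4 -2.1] gap 0.06 q [ 0.741  0.123 -0.26  -0.264 -1.075 -0.372]
shift [3.555 0.065 1.117] turn [-0.031  0.015 -0.042]
t 10.35 tcp [0.4607 0.2798 0.2369] F [ 0.  -0.4 -2.1] gap 0.06 q [ 0.741  0.123 -0.26  -0.264 -1.075 -0.372]
shift [3.755 0.063 0.879] turn [-0.046 -5.61  -0.028]
```

{"op": "move_arm", "data": {"moves": [[[0.71,0.013,0.12],[0,0,0],50],[[0.71,0.013,0.2],[0,0,0],50],[[0.71,0.013,0.25],[0,0,0],50],[[0.71,0.013,0.28],[0,0,0],50],[[0.71,0.013,0.27],[0,0,0],50],[[0,0,0],[0,0,0],50],[[0,0,0],[0,0,0],50]]}}

```text
t: 11.22
ee_pos: [0.5054, 0.0993, 0.1169]
ee_rot: [0.786, -0.604, -0.103, -0.081]
contact_force: [0.1, 0.0, -2.8]
finger_gap: 0.0599
gripper_force: 38.6
```

```bash
python3 - <<'E'
from h import *
can=np.array([.520,.037,0])
for tilt,back,zr in((60,.04,.125),(105,.025,.118)):
    R=frame(-75,45-tilt); rim=can-back*d+[0,0,zr]
    delta(rim-R.apply(rim_t),R)
c=cam('side'); save(c,'s3.png',(220,100,420,260),4)
E
```

```text
t 11.22 tcp [0.5054 0.0993 0.1169] F [ 0.1  0.  -2.8] gap 0.0599 q [ 0.372  0.265 -0.366 -0.326 -0.933  0.082]
shift [ 0.042  0.023 -0.006] turn [-0.025  0.003 -0.012]
t 11.22 tcp [0.5054 0.0993 0.1169] F [ 0.1  0.  -2.8] gap 0.0599 q [ 0.372  0.265 -0.366 -0.326 -0.933  0.082]
shift [ 0.242  0.022 -0.243] turn [-2.800e-02 -5.622e+00 -1.000e-03]
```

View pics/s3.png

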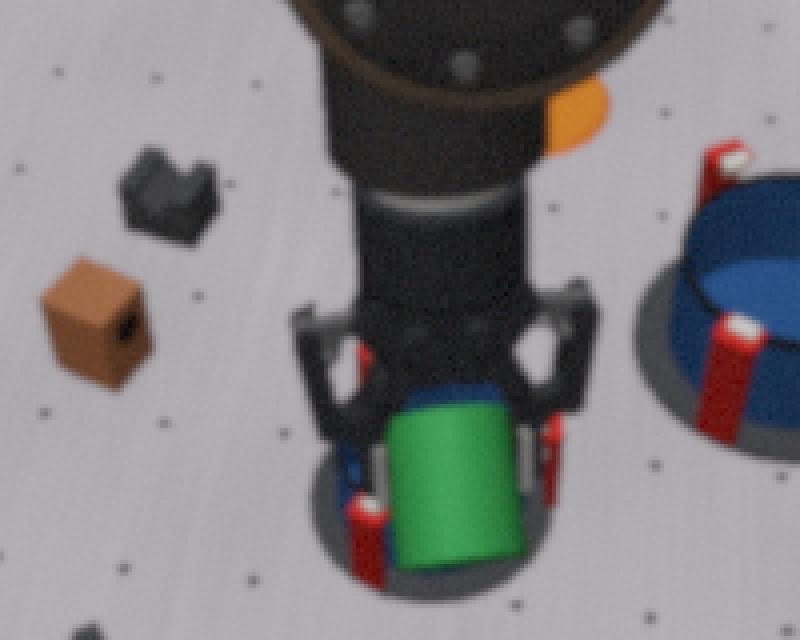

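The tilted cup at (455,485) is over the canister with its mouth pointing inward, clear of the catches. Now I pour slowly.

{"op": "move_arm", "data": {"moves": [[[0.03,0,-0.02],[0,-0.6,0],50],[[0.03,0,-0.02],[0,-0.6,0],50],[[0.03,0,-0.02],[0,-0.6,0],50],[[0.03,0,-0.02],[0,-0.5,0],50],[[0.02,0,-0.02],[0,-0.5,0],50],[[0.02,0,-0.02],[0,-0.5,0],50],[[0.02,0,-0.02],[0,-0.5,0],50],[[0.02,0,-0.02],[0,-0.5,0],50],[[0.02,0,-0.02],[0,-0.5,0],50],[[0.02,0,-0.02],[0,-0.5,0],50],[[0,0,-0.02],[0,-0.5,0],50],[[0,0,-0.02],[0,-0.5,0],50],[[0,0,0],[0,0,0],50],[[0,0,0],[0,0,0],50],[[0,0,0],[0,0,0],50],[[0,0,0],[0,0,0],50],[[0,0,0],[0,0,0],50]]}}

```text
t: 13.4
ee_pos: [0.5111, 0.0794, 0.121]
ee_rot: [0.668, -0.512, -0.427, -0.332]
contact_force: [-0.4, -0.8, -1.1]
finger_gap: 0.0599
gripper_force: 39.0
```

```bash
python3 - <<'E'
from h import *
R=frame(-75,45)
delta([.48,.18,.22],R)
E
```

```text
t 13.4 tcp [0.5111 0.0794 0.121 ] F [-0.4 -0.8 -1.1] gap 0.0599 q [-0.196  0.646 -0.03  -0.96  -1.622  0.798]
shift [-2.229  0.061  0.91 ] turn [-5.1000e-02  1.3808e+01 -1.0000e-02]
```

{"op": "move_arm", "data": {"moves": [[[-0.55,0.015,0.23],[0,0,0],50],[[-0.55,0.015,0.23],[0,0,0],50],[[-0.55,0.015,0.23],[0,0,0],50],[[-0.55,0.015,0.23],[0,0,0],50],[[0,0,0],[0,0.92,0],50],[[0,0,0],[0,0.92,0],50],[[0,0,0],[0,0.92,0],50],[[0,0,0],[0,0.92,0],50],[[0,0,0],[0,0.92,0],50],[[0,0,0],[0,0.92,0],50],[[0,0,0],[0,0.92,0],50],[[0,0,0],[0,0.92,0],50],[[0,0,0],[0,0.92,0],50],[[0,0,0],[0,0.92,0],50],[[0,0,0],[0,0.92,0],50],[[0,0,0],[0,0.92,0],50],[[0,0,0],[0,0.92,0],50],[[0,0,0],[0,0.92,0],50],[[0,0,0],[0,0.92,0],50],[[0,0,0],[0,0,0],50]]}}

```text
t: 15.9
ee_pos: [0.4796, 0.1801, 0.2164]
ee_rot: [0.732, -0.563, 0.305, 0.233]
contact_force: [0.1, 0.1, -1.8]
finger_gap: 0.06
gripper_force: 39.0
```

```bash
python3 - <<'E'
from h import *
delta(P0+[0,0,.06],R0); delta(P0,R0)
c=cam('side'); save(c,'s4.png',(220,100,420,250),4)
E
```

```text
t 15.9 tcp [0.4796 0.1801 0.2164] F [ 0.1  0.1 -1.8] gap 0.06 q [ 1.077  0.342 -0.551  0.523 -1.341 -1.116]
shift [-2.507 -0.15   0.065] turn [ 0.016 -0.011  0.02 ]
t 15.9 tcp [0.4796 0.1801 0.2164] F [ 0.1  0.1 -1.8] gap 0.06 q [ 1.077  0.342 -0.551  0.523 -1.341 -1.116]
shift [-3.215 -0.148  0.771] turn [ 0.016 -0.011  0.02 ]
```

View pics/s4.png

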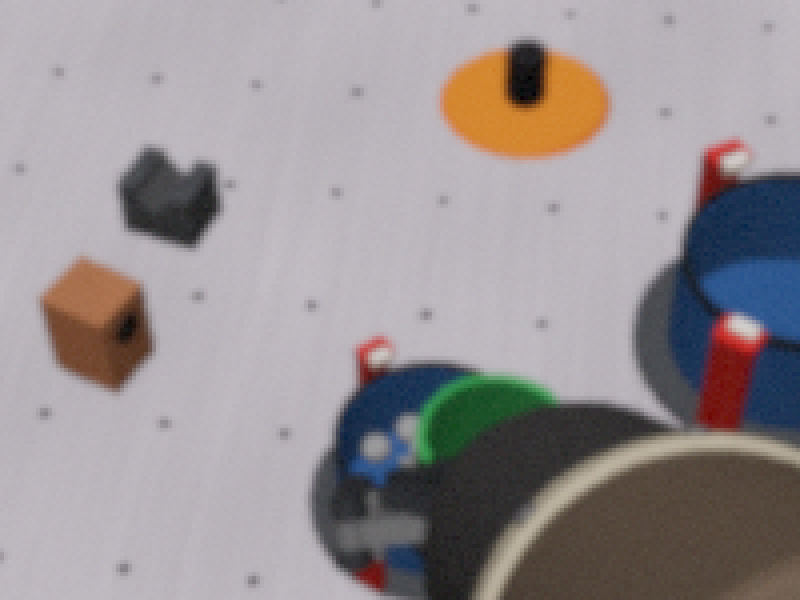

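Balls are visible in the canister at (375,447) and (408,428). I'll count all five once the arm is clear, and set the cup down first.

{"op": "move_arm", "data": {"moves": [[[-0.63,-0.038,0.015],[0,0,0],50],[[-0.63,-0.038,0.015],[0,0,0],50],[[-0.63,-0.038,0.015],[0,0,0],50],[[-0.62,-0.038,0.015],[0,0,0],50],[[0,0,0],[0,0,0],50],[[-0.3,0,0.3],[0,0,0],50],[[-0.2,0,0.2],[0,0,0],50],[[-0.1,0,0.1],[0,0,0],50],[[-0.05,0,0.05],[0,0,0],50],[[0,0,0],[0,0,0],50]]}}

```text
t: 17.2
ee_pos: [0.4633, 0.283, 0.0541]
ee_rot: [0.732, -0.564, 0.304, 0.231]
contact_force: [1.0, 0.7, -1.1]
finger_gap: 0.0598
gripper_force: 39.0
```

```bash
python3 - <<'E'
from h import *
delta(P0,R0)
E
```

```text
t 17.2 tcp [0.4633 0.283  0.0541] F [ 1.   0.7 -1.1] gap 0.0598 q [ 1.18   0.633 -0.498  0.489 -1.157 -1.291]
shift [-0.08   0.025  0.083] turn [ 0.009  0.012 -0.003]
```

{"op": "move_arm", "data": {"moves": [[[-0.03,0,0.03],[0,0,0],50],[[-0.03,0,0.03],[0,0,0],50],[[-0.02,0,0.02],[0,0,0],50],[[0,0,0],[0,0,0],50]]}}

```text
t: 17.7
ee_pos: [0.4632, 0.2831, 0.0472]
ee_rot: [0.732, -0.564, 0.304, 0.231]
contact_force: [0.4, -0.3, 0.1]
finger_gap: 0.0597
gripper_force: 39.1
```

{"op": "move_arm", "data": {"moves": [[[0,0,0],[0,0,0],75],[[0,0,0],[0,0,0],80],[[0,0,0],[0,0,0],90],[[0,0,0],[0,0,0],90],[[0,0,0],[0,0,0],90],[[0,0,-0.3],[0,0,0],90],[[0,0,-0.6],[0,0,0],90],[[0,0,-0.8],[0,0,0],90],[[0,0,-0.8],[0,0,0],90],[[0.4,0,-0.6],[0,0,0],90],[[0.6,0,-0.6],[0,0,0],90],[[0.6,0,-0.4],[0,0,0],90],[[0,0,0],[0,0,0],90]]}}

```text
t: 19.32
ee_pos: [0.4351, 0.3861, 0.2935]
ee_rot: [0.732, -0.565, 0.303, 0.228]
contact_force: [0.7, -0.6, -1.1]
finger_gap: 0.0772
gripper_force: 0.0
```

```bash
python3 - <<'E'
from h import *
delta([.493,-.287,.2],frame(-75,0))
c=cam('side'); save(c,'s5.png',(280,170,440,370),3)
T=cam('top')
for n,c,b in(('top',T,(200,205,250,255)),('side',c,(300,290,380,360))):
    h=cv2.cvtColor(c['img'],cv2.COLOR_RGB2HSV); m=(h[...,0]>45)&(h[...,0]<80)&(h[...,1]>110); k=np.zeros_like(m);k[b[1]:b[3],b[0]:b[2]]=1; m&=k>0
    X=c['X'][m]; print(n,m.sum(),np.nanmax(X,0),np.nanmin(X,0))
E
```

```text
t 19.32 tcp [0.4351 0.3861 0.2935] F [ 0.7 -0.6 -1.1] gap 0.0772 q [ 1.284  0.473 -0.098  0.382 -1.687 -1.121]
shift [6.822 1.963 8.877] turn [-0.058 -5.569 -0.04 ]
top 555 [0.49268351 0.30652365 0.07762203] [4.34970234e-01 2.47047650e-01 1.67337367e-04]
side 936 [0.48970397 0.41601594 0.34447294] [0.43319256 0.25033009 0.00135323]
```

View pics/s5.png

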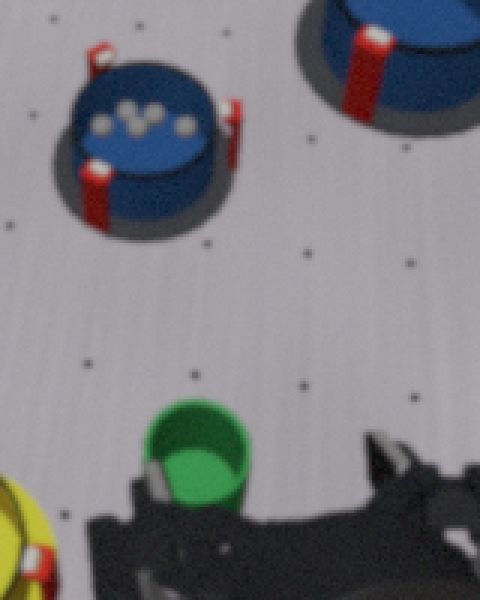

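The picture shows all five balls in the canister at about (100-187, 108-127), and the cup empty and upright at (197,455). Next is the cover.

{"op": "move_arm", "data": {"moves": [[[0,0,0],[-0.01,-0.93,0],90],[[0,0,0],[-0.01,-0.93,0],90],[[0,0,0],[-0.01,-0.93,0],90],[[0,0,0],[-0.01,-0.93,0],80],[[0,0,0],[-0.01,-0.93,0],80],[[0,0,0],[-0.01,-0.92,0],80],[[0,0,0],[0,0,0],80]]}}

```text
t: 20.3
ee_pos: [0.4351, 0.3837, 0.2897]
ee_rot: [0.791, -0.612, 0.001, 0.002]
contact_force: [-0.2, 1.1, 1.2]
finger_gap: 0.0684
gripper_force: 0.0
```

```bash
python3 - <<'E'
from h import *
delta([.493,-.287,.16],frame(-75,0))
E
```

```text
t 20.3 tcp [0.4351 0.3837 0.2897] F [-0.2  1.1  1.2] gap 0.0684 q [ 1.060e+00  1.840e-01 -1.440e-01  1.000e-03 -1.247e+00 -8.070e-01]
shift [11.055  1.869  2.208] turn [ 0.017 -0.027 -0.056]
```

{"op": "move_arm", "data": {"moves": [[[0.6,0.1,0.04],[0,0,-0.05],80],[[0.8,0.135,0.04],[0,0,0],80],[[0.8,0.135,0.06],[0,0,0],80],[[0.8,0.135,0.06],[0,0,0],80],[[0.8,0.135,0.06],[0,0,0],80],[[0.8,0.135,0.06],[0,0,0],80],[[0.8,0.135,0.06],[0,0,0],80],[[0.8,0.135,0.06],[0,0,0],80],[[0.8,0.135,0.06],[0,0,0],80],[[0.8,0.135,0.2],[0,0,0],80],[[0.8,0.135,0.3],[0,0,0],80],[[0.8,0.135,0.4],[0,0,0],80],[[0.8,0.135,0.4],[0,0,0],80],[[0.6,0.1,0.4],[0,0,0],80],[[0.255,0.05,0],[0,0,0],80],[[0,0,0],[0,0,0],80]]}}

```text
t: 22.3
ee_pos: [0.4988, -0.286, 0.1608]
ee_rot: [0.794, -0.609, 0.001, 0.004]
contact_force: [0.6, 0.5, 1.2]
finger_gap: 0.0683
gripper_force: 0.0
```

```bash
python3 - <<'E'
from h import *
delta([.493,-.287,.043],frame(-75,0))
E
```

```text
t 22.3 tcp [ 0.4988 -0.286   0.1608] F [0.6 0.5 1.2] gap 0.0683 q [-0.176  0.273 -0.342  0.009 -0.958  0.434]
shift [-0.02   0.088  1.964] turn [ 0.033 -0.039  0.004]
```

{"op": "move_arm", "data": {"moves": [[[-0.02,0.09,0.4],[0.03,-0.04,0],80],[[0,0,0.5],[0,0,0],80],[[0,0,0.5],[0,0,0],80],[[0,0,0.3],[0,0,0],80],[[0,0,0.2],[0,0,0],80],[[0,0,0.06],[0,0,0],60],[[0,0,0],[0,0,0],50],[[0,0,0],[0,0,0],10],[[0,0,0],[0,0,0],10],[[0,0,0],[0,0,0],10],[[0,0,0],[0,0,0],10],[[0,0,0],[0,0,0],10]], "squeeze": 60}}

```text
t: 23.8
ee_pos: [0.494, -0.2862, 0.0448]
ee_rot: [0.794, -0.608, 0.001, -0.001]
contact_force: [-1.0, 2.4, 7.5]
finger_gap: 0.0263
gripper_force: 59.4
```

```bash
python3 - <<'E'
from h import *
c=cam('side')
o=ctrl.observe(); delta(o['ee_pos']+[.027,.325,.1],frame(-75,0))
for n,c,b in(('side',c,(320,100,382,142)),('top',cam('top'),(428,190,492,254))):
    h=cv2.cvtColor(c['img'],cv2.COLOR_RGB2HSV); m=(h[...,0]>5)&(h[...,0]<25)&(h[...,1]>150); k=np.zeros_like(m);k[b[1]:b[3],b[0]:b[2]]=1; m&=k>0
    X=c['X'][m]; print(n,m.sum(),((np.nanpercentile(X,99.5,0)+np.nanpercentile(X,.5,0))/2).round(4),np.nanmean(X,0))
E
```

```text
t 23.85 tcp [ 0.494  -0.2862  0.0448] F [-0.9  2.5  6.7] gap 0.0261 q [-0.183  0.407 -0.465 -0.001 -0.695  0.446]
shift [-5.111 -1.849 -1.667] turn [-0.024 -0.008  0.01 ]
side 631 [ 0.4918 -0.2781  0.0309] [ 0.49068293 -0.27254814  0.01731702]
top 542 [ 0.47   -0.218   0.2764] [ 0.47284997 -0.26399932  0.03003493]
```

{"op": "move_arm", "data": {"moves": [[[0,0,-0.3],[0,0,0],10],[[0,0,-0.6],[0,0,0],10],[[0,0,-0.6],[0,0,0],10],[[0,0,-0.5],[0,0,0],10],[[-0.4,-0.15,0],[0,0,0],10],[[-0.65,-0.235,0],[0,0,0],10],[[-0.65,-0.235,0],[0,0,0],10],[[-0.65,-0.235,0],[0,0,0],10],[[-0.65,-0.235,0],[0,0,0],10],[[-0.65,-0.235,0],[0,0,0],10],[[-0.65,-0.235,0],[0,0,0],10],[[-0.5,-0.18,0],[0,0,0],10],[[-0.31,-0.11,0],[0,0,0],10],[[0,0,0],[0,0,0],10],[[0,0,0],[0,0,0],10]]}}

```text
t: 25.78
ee_pos: [0.5202, 0.0382, 0.1636]
ee_rot: [0.794, -0.608, 0.0, -0.0]
contact_force: [1.1, -1.1, -2.4]
finger_gap: 0.0266
gripper_force: 59.5
```

```bash
python3 - <<'E'
from h import *
delta([.521,.0388,.112],frame(-75,0))
E
```

```text
t 25.77 tcp [0.5202 0.0382 0.1636] F [ 1.1 -1.1 -2.4] gap 0.0266 q [ 0.45   0.186 -0.449  0.001 -0.934 -0.188]
shift [-0.006 -0.015  0.86 ] turn [-0.007 -0.003  0.006]
```

{"op": "move_arm", "data": {"moves": [[[0,-0.01,0.4],[0,0,0],10],[[0,-0.01,0.3],[0,0,0],10],[[0,0,0.16],[0,0,0],10],[[0,0,0],[0,0,0],10]]}}

```text
t: 26.28
ee_pos: [0.5214, 0.0384, 0.1118]
ee_rot: [0.793, -0.609, 0.0, 0.0]
contact_force: [0.2, 0.6, -2.1]
finger_gap: 0.0263
gripper_force: 59.5
```

```bash
python3 - <<'E'
from h import *
from scipy.optimize import least_squares
delta([.521,.0388,.112],frame(-75,0))
c=cam('side'); save(c,'s6.png',(260,140,400,260),5)
h=cv2.cvtColor(c['img'],cv2.COLOR_RGB2HSV); m=(h[...,0]>5)&(h[...,0]<25)&(h[...,1]>150); m[:140]=0;m[260:]=0;m[:,:260]=0;m[:,400:]=0
K,R,t=c['camera_matrix'],c['R'],c['t']
X=c['X'][m]; print(m.sum(),np.nanmin(X,0),np.nanmax(X,0),np.nanmedian(X,0))
# image-silhouette fit: contour of orange mask vs projected flange disc rim at z
a=np.linspace(0,2*np.pi,400)
def proj(x,y,z,r=.057):
    P=np.stack([x+r*np.cos(a),y+r*np.sin(a),0*a+z],1)@R.T+t; return P[:,:2]/P[:,2:]*[K[0,0],K[1,1]]+[K[0,2],K[1,2]]
v,u=np.nonzero(m); print('mask u',u.min(),u.max(),'v',v.min(),v.max())
for z0 in(.064,.068,.072):
    p=proj(.5183,.0377,z0+.010); print(z0,p.min(0).round(1),p.max(0).round(1))
E
```

```text
t 26.27 tcp [0.5214 0.0384 0.1118] F [ 0.2  0.6 -2.1] gap 0.0263 q [ 0.45   0.251 -0.507  0.001 -0.813 -0.188]
shift [-0.009  0.005 -0.004] turn [-0.003 -0.004  0.003]
1306 [ 0.46429631 -0.01338092  0.00490244] [0.57626247 0.09172582 0.1602992 ] [0.51425742 0.05350912 0.08326008]
mask u 301 354 v 183 223
0.064 [299.9 183.5] [355.3 226.6]
0.068 [299.8 182.2] [355.4 225.4]
0.072 [299.7 181. ] [355.5 224.2]
```

View pics/s6.png

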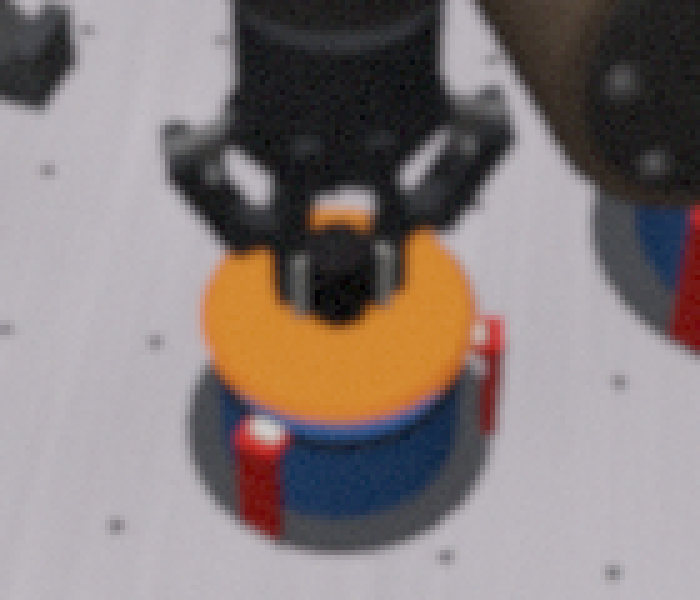

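The cover is held level at (340,300) and centred over the canister, with its silhouette within about 1 px of the prediction. I lower it to the rollers.

{"op": "move_arm", "data": {"moves": [[[0,0,0.1],[0,0,0],10],[[0,0,0.05],[0,0,0],10],[[0,0,0.03],[0,0,0],10],[[0,0,0],[0,0,0],10]], "squeeze": 90}}

```text
t: 26.82
ee_pos: [0.5217, 0.0392, 0.1015]
ee_rot: [0.794, -0.608, 0.001, -0.001]
contact_force: [-1.8, 0.8, -1.8]
finger_gap: 0.0261
gripper_force: 88.8
```

{"op": "move_arm", "data": {"moves": [[[0,0,0.03],[0,0,0],10],[[0,0,0.03],[0,0,0],10],[[0,0,0],[0,0,0],10]]}}

```text
t: 27.2
ee_pos: [0.523, 0.0394, 0.0989]
ee_rot: [0.794, -0.608, 0.002, -0.002]
contact_force: [-0.5, -0.6, 5.0]
finger_gap: 0.0257
gripper_force: 89.4
```

{"op": "move_arm", "data": {"moves": [[[0,0,0.03],[0,0,0],10],[[0,0,0.03],[0,0,0],10],[[0,0,0],[0,0,0],10]]}}

```text
t: 27.58
ee_pos: [0.5221, 0.0392, 0.0941]
ee_rot: [0.794, -0.608, 0.001, -0.001]
contact_force: [2.1, 0.5, -3.2]
finger_gap: 0.0257
gripper_force: 88.5
```

{"op": "move_arm", "data": {"moves": [[[0,0,0.03],[0,0,0],10],[[0,0,0.03],[0,0,0],10],[[0,0,0],[0,0,0],10]]}}

```text
t: 27.95
ee_pos: [0.5222, 0.0392, 0.0913]
ee_rot: [0.794, -0.608, 0.001, -0.001]
contact_force: [-2.8, 0.3, 6.7]
finger_gap: 0.026
gripper_force: 89.8
```

{"op": "move_arm", "data": {"moves": [[[0,0,0.03],[0,0,0],10],[[0,0,0],[0,0,0],10],[[0,0,0],[0,0,0],10]]}}

```text
t: 28.32
ee_pos: [0.5222, 0.0392, 0.0909]
ee_rot: [0.794, -0.608, 0.001, -0.001]
contact_force: [-9.0, -0.0, 22.3]
finger_gap: 0.026
gripper_force: 91.5
```

{"op": "move_arm", "data": {"moves": [[[0,0,0.03],[0,0,0],10],[[0,0,0],[0,0,0],10],[[0,0,0],[0,0,0],10],[[0,0,0],[0,0,0],10]]}}

```text
t: 28.82
ee_pos: [0.5222, 0.0392, 0.0907]
ee_rot: [0.794, -0.608, 0.001, -0.001]
contact_force: [-16.1, 0.9, 41.3]
finger_gap: 0.0257
gripper_force: 93.8
```

The cover is flush and the force rises stiffly. I ease the push to about 25 N and check.

{"op": "move_arm", "data": {"moves": [[[0,0,-0.025],[0,0,0],10],[[0,0,0],[0,0,0],10],[[0,0,0],[0,0,0],10]]}}

```text
t: 29.2
ee_pos: [0.5222, 0.0392, 0.0908]
ee_rot: [0.794, -0.608, 0.001, -0.001]
contact_force: [-8.8, 1.1, 24.2]
finger_gap: 0.0258
gripper_force: 91.9
```

```bash
python3 - <<'E'
from h import *
c=cam('side'); save(c,'s7.png',(260,140,400,260),5); delta([.5222,.0392,.0907])
E
```

```text
t 29.25 tcp [0.5222 0.0392 0.0908] F [-10.    1.4  24.8] gap 0.0256 q [ 0.451  0.279 -0.53   0.002 -0.759 -0.188]
shift [ 0.    -0.     0.002] turn
```

View pics/s7.png

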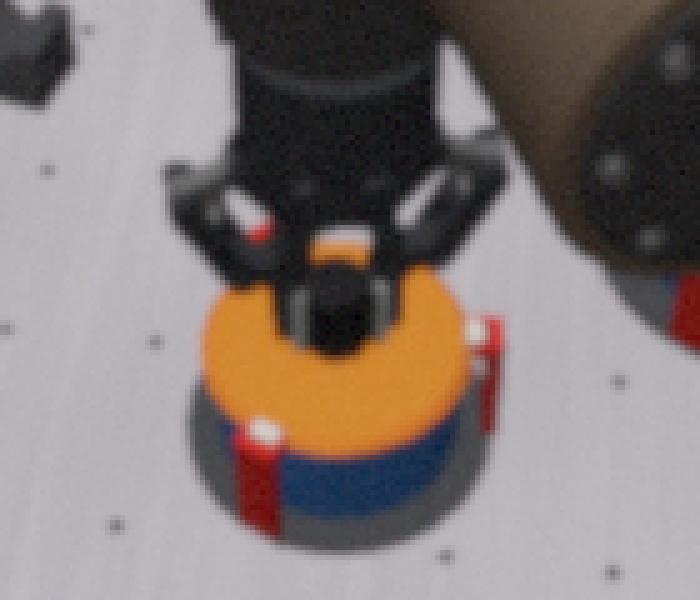

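The cover sits level on the canister, with the rollers at (265,430) and (477,330) above its flange. It is snapped in and held at about 25 N, so I hand in the job.

```bash
python3 -c "
from h import *
print(ctrl.close_job())"
```

```text
the job is handed in; nothing more can be done
None
```

I handed in the job at about 29 s: all five balls are in the small blue canister, the empty cup stands upright on the bench, and the cover is snapped on and held down with about 25 N; the hand-in call returned no verdict.

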